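Clamp the well plate on the shaker

ROBOT

A 6-joint arm with a two-finger parallel gripper is mounted at the origin on the work surface; the furniture and walls round the work are solid. World frame = base frame: x ahead of the robot, y to its left, z up, the work surface at z = 0. Lengths are in mm, angles in degrees, forces in N, time in s.
With the tool pointing down it reaches from about 300 to 850 mm from the base axis. Payload 4.2 kg.
Tool frame: the origin (TCP) lies midway between the tips of the shut fingers; the grasp point (between the pads) lies 19 mm behind it; z points along the fingers, y is the line along which they close (so a half turn about z gives the same grasp; the last joint's range is limited). The gripper opens to 91 mm and grips with 3 to 60 N. Pads are 32 mm wide; open, the fingers measure 118 mm over their backs; the gripper's body (76 mm by 178 mm) begins 60 mm behind the grasp point.
Start: joints at [-73.74, 18.312, 89.639, -0, 72.044, -1.146], TCP at [172.013, -548.684, 213.976] pointing down, gripper open.
Joint ranges: [-177.97, 177.97], [-48.28, 115.42], [12.27, 149.76], [-77.06, 257.06], [2.81, 150.46], [-146.56, 146.56]. Speed limits (degrees/s): [147.25, 147.25, 180, 180, 180, 180].

INTERFACE

Orientations are given as [roll, pitch, yaw] about the fixed x, y, z axes, in that order (R = Rz(yaw) Ry(pitch) Rx(roll)).
In Python, from workcell import env, eyes, job gives the robot as it stands (env), with the cameras (eyes) and the job (job).
- The arm moves only by the shell command python3 drive.py [OPENING] [FORCE], which reads ROWS from standard input. ROWS is 1 to 8 rows, parted by a bar, with the numbers parted by spaces; each row has 6 numbers: dx, dy, dz in mm, then a rotation vector rx, ry, rz in degrees; each row shifts and turns the commanded pose from where the row before left it, along the tool's axes as they then stand; what a row does not reach is not made up. A row lasts 1/10 s, in which the tool goes at most 50 mm and 8.59 degrees, less where a joint would pass 70% of its speed; a pose out of reach is approached as far as the arm can. OPENING is the finger opening in mm, set as the command begins (- or left out keeps the last). The fingers move at their own pace and stop on an object; FORCE is the grip in N (left out, the last holds). Time passes only in rows, so rows that do not move let the fingers close. It prints the time, the measured TCP pose, the force, the opening and the grip force at its end. Input that does not fit is refused with a message, and nothing moves.
- env.state(): the state, without advancing time (a new reading comes with each control period).
- eyes.grab_frame(name): name is "scene" or "side" or "wrist"; returns the picture (420x560x3 uint8, blue, green, red); there is no depth.
- eyes.camera_model(name): a dict with "fx", "fy", "cx", "cy" (pixels), "D" ([k1, k2, p1, p2, k3] as OpenCV has them; the pictures are not rectified), "T" (4x4, takes a point from camera to world coordinates). Camera axes: x right, y up, looking along -z (the intrinsics and any distortion apply to the point x, -y, -z); pixel columns grow to the right and rows downward; lengths in mm; the calibration is good to about 2 mm. A picture is of the moment at which its call begins: read the wrist's pose just before it. camera_model takes no time and is no camera call; for the wrist camera it gives the pose at the moment of the call.
- job.job_done(): hands the job in; it is judged then, once.
The state is a dict: "time_s": time; "qpos": joint angles; "qvel": joint speeds; "effort": joint torques, N m; "ee_pos": TCP position; "ee_rot": TCP orientation; "force": force on the tool from outside, world axes, zero at the start; "torque": the same for the moment, N m; "gripper_width": finger opening in mm; "gripper_force": force on a finger pad.
Only numpy, scipy, OpenCV 4.12 (cv2) and the standard library are available. Lean on these libraries where they do the work, as an engineer would, in place of code of your own. Each camera call takes 0.05 s, during which the arm holds its last target. There are 200 camera calls.

TASK

Get the well plate ready for shaking, with pushes of the fingertips alone: first push the plate gently along the shaker's deck until its far short end is flush against the end stop, leaving the clamp open. Then push the clamp lever round, past its dead point, until it snaps into lock and the clamp's pad presses the plate against the side fence. Nothing is to be picked up: do not lift the plate, and leave the things standing about where they are.

Things in the scene. Friction and masses are not known exactly. Their poses are not given: they have to be found in the camera images.
- shaker: Bench-top orbital shaker, fixed, switched off, turned up to 0.3 rad: white housing, aluminium deck. Origin on the bench; x away from the robot (control strip on its -x front), y left, z up. Deck 220 mm (x -110 to 110) by 250 mm (y -140 to 110), top at z = 70 mm. The plate sits home with its centre at x 15, y 42.5 mm. Steel clamp frame at x -8 to 38, y -133 to -34 mm.
- stop (a point): Middle of the end stop's face (looks to the shaker's -x): an aluminium bar on the far side of the deck, 12 mm thick, 14 mm high, face at x = 79 mm from y = 0 to 85 mm in the shaker's frame. The point is 77 mm above the bench.
- fence (a point): Middle of the side fence's face (looks to the shaker's -y): an aluminium bar on the left of the deck, 12 mm thick, 14 mm high, face at y = 85 mm from x = -54 to 91 mm in the shaker's frame. With the end stop it forms an L; the nest's near end and right side are open.
- plate: Loose lidded 24-well plate, a flat box 128x85x19 mm, 0.1 to 0.2 kg, sliding freely on the deck. Origin: centre of its underside (70 mm above the bench). Its own y axis is its long direction, along the shaker's x within 0.06 rad; its +y end is the near one. Starts 20 to 46 mm short of the end stop, 3 to 10 mm off the fence.
- lever (a joint): Clamp lever's turn, rad: 0 fully open; starts at 0 to 0.3; grows clockwise seen from above, in the horizontal plane. In the shaker's frame it points along angle 5.012 - value (counter-clockwise from +x). Near free until the pad meets the plate (about 1.1), then about 8 N at the grip; dead point about 1.65; beyond it springs to its stop, 1.87 = locked, pointing to -x. Before it, springs back.
- lever_pivot (a point): Point on the lever's upright pivot axis at the height of the grip's axis, 104 mm above the bench; at x = 15, y = -105 mm in the shaker's frame.
- lever_grip (a point): Centre of the lever's black grip: a level round bar along the lever, 20 mm thick, from 45 to 115 mm off the pivot; this point is 80 mm off it, 104 mm above the bench. Free beside it and under it down to the deck 34 mm below (or the bench). To close, push its counter-clockwise side (the +x side while open, the -y side when nearly locked).
- clamp_pad: Round rubber pad, 17 mm across, on the sprung tip of the clamp's plunger, which slides along the shaker's +y, 81 mm above the bench at x = 15 mm in the shaker's frame. Origin: centre of its face, at about y = -33 mm when fully open; locked, it presses the middle of the plate's right long side, at y = 0, with about 45 N.
- timer: Bystander, loose on the bench near the shaker, to be left alone: small square off-white countdown timer, 64x64x16 mm. Origin: centre of its underside.
- vial: Bystander, loose on the bench near the shaker, to be left alone: small brown glass vial with a tall ribbed cap, 25 mm across, 56 mm tall. Origin: centre of its underside.
- bottle_amber: Bystander, loose on the bench near the shaker, to be left alone: brown glass bottle with a pale cap, 51 mm across, 96 mm tall. Origin: centre of its underside.
- petri_dish: Bystander, loose on the bench near the shaker, to be left alone: small covered round dish, 58 mm across, 12 mm tall. Origin: centre of its underside.
- tube_block: Bystander, loose on the bench near the shaker, to be left alone: block holding small capped tubes, 62x118x36 mm. Origin: centre of its underside.
- pen: Bystander, loose on the bench near the shaker, to be left alone: black marker pen, 11x138x12 mm. Origin: centre of its underside.

How it is judged:
By the outcome, as a careful person would: the job done as asked, in the order asked, and still so for the second after the job is handed in, with the robot touching nothing.
It also fails if it takes over 51 s, if anything falls off the work surface, if the arm or the gripper's body presses on something with over 40 N, if the wrist force passes 120 N, or if a joint passes its speed limit or range.

## Working session

There is one attempt and no reset: what is moved stays moved. The work goes in short steps, Python scripts to look and compute and a shell command to move; the robot and the scene stay as the last step left them, time stands still between calls to the robot, and variables do not carry over. Pictures are saved under pics/ and viewed, at most 13 in all, crops included, and the job is handed in when it is done.

```bash
ls; mkdir -p pics; python3 - <<'E'
from workcell import env, eyes, job
import cv2
for n in("scene","side"):
    cv2.imwrite(f"pics/{n}0.png",eyes.grab_frame(n))
    m=eyes.camera_model(n);print(n,m)
s=env.state();print(s)
E
```

```text
drive.py
pics
workcell.py
scene {'fx': 460.7171428348314, 'fy': 460.7171428348314, 'cx': 280.3247750719515, 'cy': 207.21480871261403, 'D': array([0.02724089, 0.        , 0.        , 0.        , 0.        ]), 'T': array([[ 2.75064449e-01,  4.91304766e-01, -8.26413441e-01,
        -2.35432648e+02],
       [-9.61207692e-01,  1.58838631e-01, -2.25499585e-01,
        -2.07066778e+02],
       [ 2.04773590e-02,  8.56381875e-01,  5.15936781e-01,
         5.62719660e+02],
       [ 0.00000000e+00,  0.00000000e+00,  0.00000000e+00,
         1.00000000e+00]])}
side {'fx': 380.9845956909093, 'fy': 380.9845956909093, 'cx': 276.4990551406355, 'cy': 209.04305057357, 'D': array([-0.10670538,  0.        ,  0.        ,  0.        ,  0.        ]), 'T': array([[-3.61368922e-01,  8.08784173e-01, -4.63983473e-01,
         1.00593332e+02],
       [-9.32356205e-01, -3.19381740e-01,  1.69432027e-01,
         1.57208579e+02],
       [-1.11539069e-02,  4.93825339e-01,  8.69489577e-01,
         8.42723683e+02],
       [ 0.00000000e+00,  0.00000000e+00,  0.00000000e+00,
         1.00000000e+00]])}
{'time_s': 0.1, 'qpos': array([-7.37389256e+01,  1.83471032e+01,  8.96973375e+01, -8.27654311e-04,
        7.20404748e+01, -1.14699262e+00]), 'qvel': array([ 0.04457178, -0.02618897, -0.17725315,  0.03487483,  0.01513825,
        0.05313253]), 'effort': array([-8.60750515e-04, -4.13333380e+01, -2.32509989e+01,  7.28647923e-02,
        4.22265194e-02, -6.06551157e-05]), 'ee_pos': array([ 171.89543918, -548.26969398,  213.22717714]), 'ee_rot': array([-1.79915086e+02, -9.13002367e-04,  1.74083221e+01]), 'force': array([0.02819843, 0.40897059, 0.03546973]), 'torque': array([ 0.00643891,  0.03117974, -0.0150863 ]), 'gripper_force': 0.0, 'gripper_width': 91.23779399438102}
```

View pics/scene0.png

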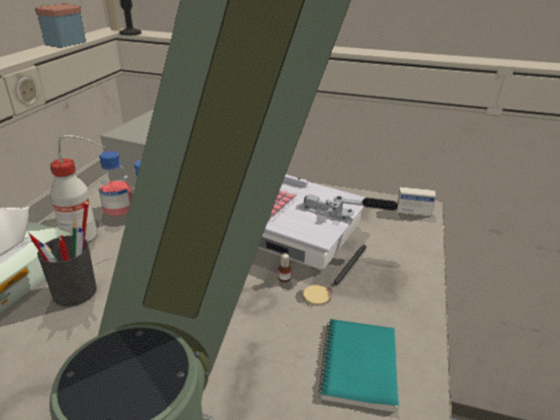

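View pics/side0.png

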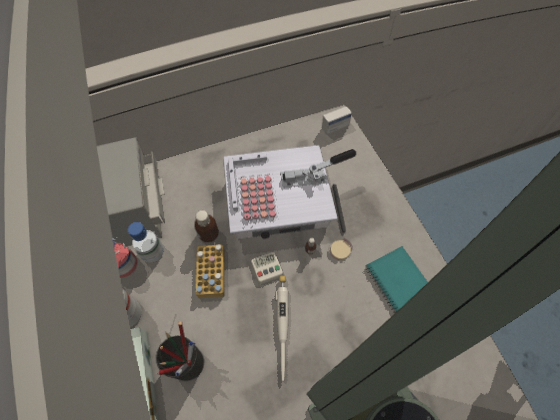

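The scene view shows the shaker half hidden by the arm. The side view shows all of it: deck corners at about (224,155), (322,148), (334,219) and (230,229), lever grip at (343,156), and plate wells at about (258,197). I'll enlarge that part.

```bash
python3 - <<'E'
import cv2
i=cv2.imread("pics/side0.png")[135:265,205:365]
cv2.imwrite("pics/c1.png",cv2.resize(i,None,fx=4.5,fy=4.5,interpolation=cv2.INTER_CUBIC))
E
```

```text
(no output)
```

View pics/c1.png

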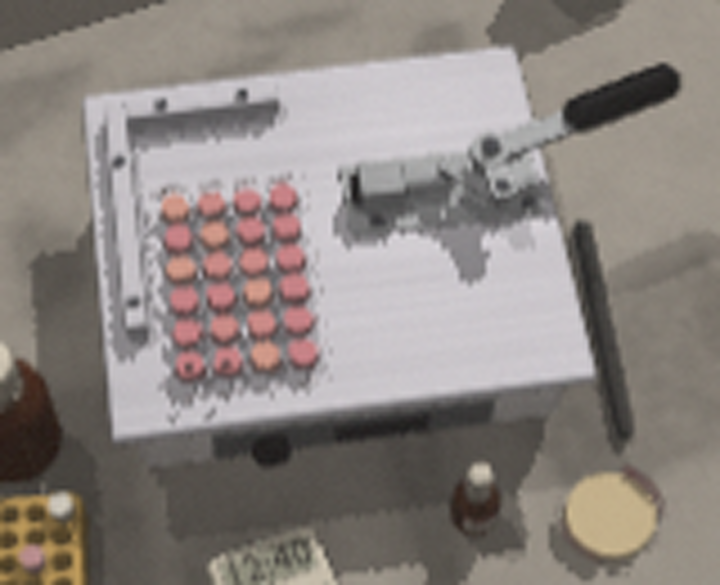

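The crop shows deck corners at (85,97), (515,48), (595,377) and (113,438), corner wells at (176,206), (284,194), (190,364) and (303,351), and the grip running from (570,113) to (668,82).

```bash
cat > h.py <<'E'
import numpy as np,cv2
from workcell import env, eyes, job
def ray(n,uv,z):
    m=eyes.camera_model(n);K=np.array([[m["fx"],0,m["cx"]],[0,m["fy"],m["cy"]],[0,0,1]])
    p=cv2.undistortPoints(np.array(uv,float).reshape(-1,1,2),K,m["D"])[:,0]
    d=np.c_[p[:,0],-p[:,1],-np.ones(len(p))]@m["T"][:3,:3].T;c=m["T"][:3,3]
    return c+d*((z-c[2])/d[:,2])[:,None]
def crop(l):return np.array(l,float)/4.5+[205-.4,135-.4]
def fit(A,B): # B=R A+t 2D
    a=A-A.mean(0);b=B-B.mean(0);th=np.arctan2((a[:,0]*b[:,1]-a[:,1]*b[:,0]).sum(),(a*b).sum())
    R=np.array([[np.cos(th),-np.sin(th)],[np.sin(th),np.cos(th)]]);return th,R,B.mean(0)-R@A.mean(0)
E
python3 - <<'E'
from h import *
np.set_printoptions(precision=1,suppress=True)
C=ray("side",crop([(85,97),(515,48),(595,377),(113,438)]),70)[:,:2]
A=np.array([(110,110),(110,-140),(-110,-140),(-110,110)],float)
th,R,t=fit(A,C);print("th",th,"t",t,"res",C-(A@R.T+t)); print([np.linalg.norm(C[i]-C[(i+1)%4]) for i in range(4)])
S=lambda P:(P[:,:2]-t)@R
print("fence ends",S(ray("side",crop([(117,108),(135,330),(280,103)]),84)))
W=S(ray("side",crop([(176,206),(284,194),(303,351),(190,364)]),88));print("wells",W,W.mean(0),np.diff(W,axis=0))
G=S(ray("side",crop([(490,147),(570,113),(668,82)]),104));print("grip",G, np.hypot(*(G-[15,-105]).T)); d=G[2]-[15,-105];print("ang",5.012-(np.arctan2(d[1],d[0])%6.2832))
print("pad",S(ray("side",crop([(347,187)]),81)))
E
```

```text
th -0.235157508918584 t [576.4  -4.1] res [[-1.9 -0.9]
 [-1.4  1.7]
 [ 2.1  1. ]
 [ 1.2 -1.8]]
[np.float64(247.376912075815), np.float64(216.50693135402344), np.float64(247.0596110720817), np.float64(216.7684399682286)]
fence ends [[ 87.1  90.4]
 [-55.7  91.6]
 [ 77.4   0.6]]
wells [[ 14.6  63.8]
 [ 14.    6.1]
 [-82.1   8.4]
 [-81.6  65.5]] [-33.8  35.9] [[ -0.6 -57.7]
 [-96.1   2.2]
 [  0.6  57.2]]
grip [[  17.6 -104.6]
 [  33.7 -151.3]
 [  46.9 -208.6]] [  2.6  49.9 108.4]
ang 0.0005755695126161697
pad [[ 18.5 -28.4]]
```

```bash
echo '0 0 0 0 0 8 | 0 0 0 0 0 8 | 0 0 0 0 0 8 | 0 0 0 0 0 6.9 | 8 -40 0 0 0 0 | 8 -40 0 0 0 0 | 8 -40 0 0 0 0 | 8 -40 0 0 0 0' | python3 drive.py 50; echo '8 -40 0 0 0 0 | 8 -40 0 0 0 0 | 8 -40 0 0 0 0 | 8 -40 0 0 0 0 | 8 -40 0 0 0 0 | 8 -40 0 0 0 0 | 8 -40 0 0 0 0 | 8 -40 0 0 0 0' | python3 drive.py; echo '10 -40 0 0 0 0 | 10 -40 0 0 0 0 | 10 -40 0 0 0 0 | 10 -40 0 0 0 0 | 0 0 0 0 0 0 | 0 0 0 0 0 0 | 0 0 0 0 0 0' | python3 drive.py
cat >> h.py <<'E'
TH=-0.2352;T0=np.array([576.4,-4.1]);RR=np.array([[np.cos(TH),-np.sin(TH)],[np.sin(TH),np.cos(TH)]])
S=lambda P:(np.atleast_2d(P)[:,:2]-T0)@RR
def st():
    s=env.state();print("t",round(s["time_s"],2),"shaker xy",S(s["ee_pos"])[0].round(1),"z",s["ee_pos"][2].round(1),"rot",s["ee_rot"].round(1),"F",s["force"].round(1),"q",s["qpos"].round(0),"w",round(s["gripper_width"],1))
E
python3 - <<'E'
from h import *
st()
cv2.imwrite("pics/w1.png",eyes.grab_frame("wrist"))
E
```

```text
time_s: 0.9
ee_pos: [240.7, -398.9, 213.5]
ee_rot: [-180.0, 0.0, -13.5]
force: [1.1, -0.3, -0.8]
gripper_width: 50.0
gripper_force: 0.0
time_s: 1.7
ee_pos: [377.5, -102.7, 213.9]
ee_rot: [180.0, -0.0, -13.5]
force: [0.6, -0.9, -0.0]
gripper_width: 50.1
gripper_force: 0.0
time_s: 2.4
ee_pos: [452.8, 41.2, 213.6]
ee_rot: [179.9, 0.1, -13.5]
force: [-0.7, -0.3, 0.5]
gripper_width: 49.9
gripper_force: 0.0
t 2.4 shaker xy [-130.7   15.2] z 213.6 rot [ 1.799e+02  1.000e-01 -1.350e+01] F [-0.7 -0.3  0.5] q [  4.   7. 104.  -0.  68. 107.] w 49.9
```

View pics/w1.png

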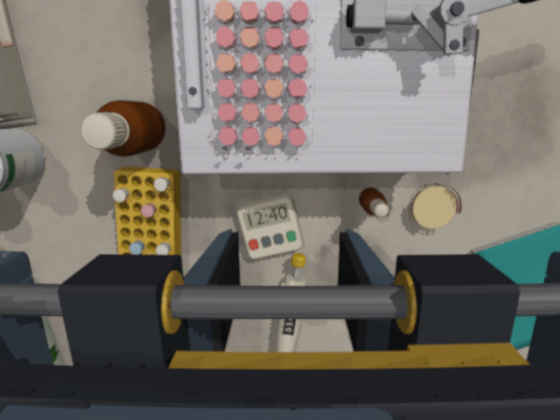

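The wrist view shows the deck's near edge from (183,173) to (464,171), the near end of the fence at (201,106), and corner wells at (227,136), (298,136), (225,11) and (298,11).

```bash
python3 - <<'E'
from h import *
np.set_printoptions(precision=1,suppress=True)
print("deck",S(ray("wrist",[(183,173),(464,171)],70)))
print("fence",S(ray("wrist",[(201,106),(186,106)],84)))
print("wells",S(ray("wrist",[(227,136),(298,136),(298,11),(225,11)],86)))
# frame of plate outline by edges: gradient profile down column 262 between 136 and 171
g=cv2.cvtColor(cv2.imread("pics/w1.png"),cv2.COLOR_BGR2GRAY);print(g[140:175,240:290].mean(1).round(0))
E
```

```text
deck [[-108.9  108.5]
 [-106.9 -140.4]]
fence [[-52.1  85.9]
 [-52.   98. ]]
wells [[-75.9  65.5]
 [-76.    7.8]
 [ 17.6   8.3]
 [ 17.9  63.5]]
[142. 140. 138. 137. 132. 127. 124. 125. 130. 136. 143. 145. 146. 150.
 160. 172. 179. 179. 176. 177. 180. 182. 181. 179. 180. 180. 181. 183.
 183. 181. 177. 166. 141. 110.  90.]
```

```bash
echo '0 -21 0 0 0 0 | 0 0 40 0 0 0 | 0 0 40 0 0 0 | 0 0 40 0 0 0 | 0 0 17 0 0 0 | 0 0 0 0 0 0 | 0 0 0 0 0 0' | python3 drive.py; python3 -c "from h import *;st()"; echo '4 0 0 0 0 0 | 4 0 0 0 0 0 | 3 0 0 0 0 0 | 2 0 0 0 0 0 | 2 0 0 0 0 0 | 2 0 0 0 0 0 | 2 0 0 0 0 0' | python3 drive.py; python3 -c "from h import *;st()"
```

```text
time_s: 3.15
ee_pos: [458.8, 61.5, 77.5]
ee_rot: [-180.0, -0.0, -13.6]
force: [-0.0, 0.1, -0.2]
gripper_width: 50.0
gripper_force: 0.0
t 3.15 shaker xy [-129.6   36.4] z 77.5 rot [-180.    -0.   -13.6] F [-0.   0.1 -0.2] q [  6.  16. 115.  -0.  49. 110.] w 50.0
time_s: 3.85
ee_pos: [477.1, 57.9, 76.9]
ee_rot: [180.0, 0.0, -13.5]
force: [0.8, 0.7, 0.2]
gripper_width: 50.0
gripper_force: 0.0
t 3.85 shaker xy [-111.    37.1] z 76.9 rot [180.    0.  -13.5] F [0.8 0.7 0.2] q [  6.  18. 113.  -0.  49. 109.] w 50.0
```

```bash
for i in 1 ; do echo '1 0 0 0 0 0 | 1 0 0 0 0 0 | 1 0 0 0 0 0 | 1 0 0 0 0 0 | 1 0 0 0 0 0 | 1 0 0 0 0 0 | 1 0 0 0 0 0 | 1 0 0 0 0 0' | python3 drive.py|grep -E "pos|force:"; echo '1 0 0 0 0 0 | 1 0 0 0 0 0 | 1 0 0 0 0 0 | 1 0 0 0 0 0 | 1 0 0 0 0 0 | 1 0 0 0 0 0 | 1 0 0 0 0 0 | 1 0 0 0 0 0' | python3 drive.py|grep -E "pos|force:";echo '1 0 0 0 0 0 | 1 0 0 0 0 0 | 1 0 0 0 0 0 | 1 0 0 0 0 0 | 1 0 0 0 0 0 | 1 0 0 0 0 0 | 1 0 0 0 0 0 | 1 0 0 0 0 0' | python3 drive.py|grep -E "pos|force:"; echo '1 0 0 0 0 0 | 1 0 0 0 0 0 | 1 0 0 0 0 0 | 1 0 0 0 0 0 | 1 0 0 0 0 0 | 1 0 0 0 0 0 | 1 0 0 0 0 0 | 1 0 0 0 0 0' | python3 drive.py|grep -E "pos|force:";done; python3 - <<'E'
from h import *
st();cv2.imwrite("pics/w2.png",eyes.grab_frame("wrist"))
E
```

```text
ee_pos: [484.8, 56.0, 76.9]
force: [0.6, 0.8, -0.2]
gripper_force: 0.2
ee_pos: [492.6, 54.1, 76.9]
force: [0.2, 0.1, -0.3]
gripper_force: 0.2
ee_pos: [500.4, 52.3, 76.9]
force: [-0.9, 0.3, -1.0]
gripper_force: 0.2
ee_pos: [508.2, 50.4, 76.9]
force: [-1.1, -0.4, 0.4]
gripper_force: 0.2
t 7.05 shaker xy [-79.   37.1] z 76.9 rot [180.   -0.  -13.5] F [-1.1 -0.4  0.4] q [  4.  20. 109.  -0.  51. 108.] w 50.2
```

View pics/w2.png

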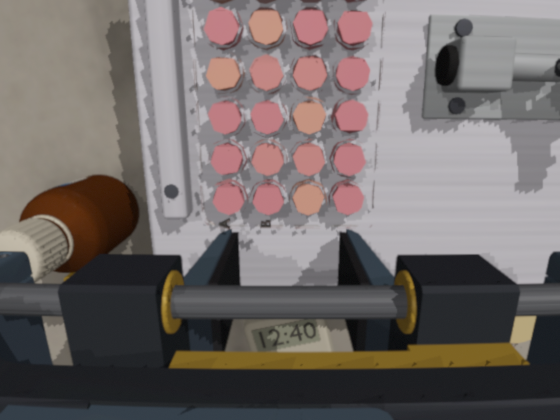

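The wrist view shows the fingers against the plate's near end (row ~222), pushing it square; continue.

```bash
echo '1 0 0 0 0 0 | 1 0 0 0 0 0 | 1 0 0 0 0 0 | 1 0 0 0 0 0 | 1 0 0 0 0 0 | 1 0 0 0 0 0 | 1 0 0 0 0 0 | 1 0 0 0 0 0' | python3 drive.py|grep -E "pos|force:"; echo '0.5 0 0 0 0 0 | 0.5 0 0 0 0 0 | 0.5 0 0 0 0 0 | 0.5 0 0 0 0 0 | 0 0 0 0 0 0' | python3 drive.py|grep -E "pos|force:"; echo '0.5 0 0 0 0 0 | 0.5 0 0 0 0 0 | 0 0 0 0 0 0' | python3 drive.py|grep -E "pos|force:";echo '0.5 0 0 0 0 0 | 0.5 0 0 0 0 0 | 0 0 0 0 0 0' | python3 drive.py|grep -E "pos|force:"
```

```text
ee_pos: [515.9, 48.5, 76.9]
force: [-1.4, 0.7, 0.4]
gripper_force: 0.5
ee_pos: [517.9, 48.1, 76.9]
force: [-1.0, 0.5, -0.1]
gripper_force: 0.3
ee_pos: [518.9, 47.8, 76.9]
force: [-1.5, -0.3, -0.0]
gripper_force: 0.3
ee_pos: [519.9, 47.6, 76.9]
force: [-0.6, -1.0, 0.1]
gripper_force: 0.3
```

```bash
echo '0.5 0 0 0 0 0 | 0.5 0 0 0 0 0 | 0 0 0 0 0 0' | python3 drive.py|grep -E "pos|force:"; python3 -c "from h import *;st()"
```

```text
ee_pos: [520.3, 47.5, 76.9]
force: [-2.9, 0.6, 1.6]
gripper_force: 1.2
t 9.3 shaker xy [-66.6  37.1] z 76.9 rot [ 1.80e+02  1.00e-01 -1.35e+01] F [-2.9  0.6  1.6] q [  4.  21. 108.   0.  51. 107.] w 49.9
```

```bash
echo '0.5 0 0 0 0 0 | 0.5 0 0 0 0 0 | 0 0 0 0 0 0' | python3 drive.py|grep -E "pos|force:"; echo '0.5 0 0 0 0 0 | 0 0 0 0 0 0 | 0 0 0 0 0 0' | python3 drive.py|grep -E "pos|force:"
```

```text
ee_pos: [520.4, 47.4, 76.9]
force: [-4.5, 2.0, 3.9]
gripper_force: 2.7
ee_pos: [520.4, 47.4, 76.8]
force: [-5.7, 1.6, 4.8]
gripper_force: 3.3
```

Force rises to about 6 N with no more travel, so the plate is against the stop. I'll back off, rise and check.

```bash
echo '-2 0 0 0 0 0 | -6 0 0 0 0 0 | -12 0 0 0 0 0 | 0 0 -40 0 0 0 | 0 0 -50 0 0 0 | 0 0 -30 0 0 0 | 0 0 0 0 0 0 | 0 0 0 0 0 0' | python3 drive.py 0|grep -E "pos|force:"; python3 - <<'E'
from h import *
st();a=eyes.grab_frame("wrist");b=eyes.grab_frame("side")
b=cv2.resize(b[135:265,205:365],None,fx=2.5,fy=2.5,interpolation=cv2.INTER_CUBIC)
a=cv2.resize(a[:260],None,fx=.714,fy=.714) if 0 else a[:270]
c=np.zeros((600,560,3),np.uint8);c[:270]=a;c[272:272+b.shape[0],:400]=b[:328]
cv2.imwrite("pics/w3.png",c)
np.save("w3T.npy",eyes.camera_model("wrist")["T"])
E
```

```text
ee_pos: [502.4, 51.7, 197.3]
force: [-0.3, -0.7, -0.4]
gripper_force: 0.0
t 10.7 shaker xy [-84.9  37. ] z 197.3 rot [-1.80e+02 -1.00e-01 -1.35e+01] F [-0.3 -0.7 -0.4] q [  5.  13. 100.  -0.  67. 108.] w 0.7
```

View pics/w3.png

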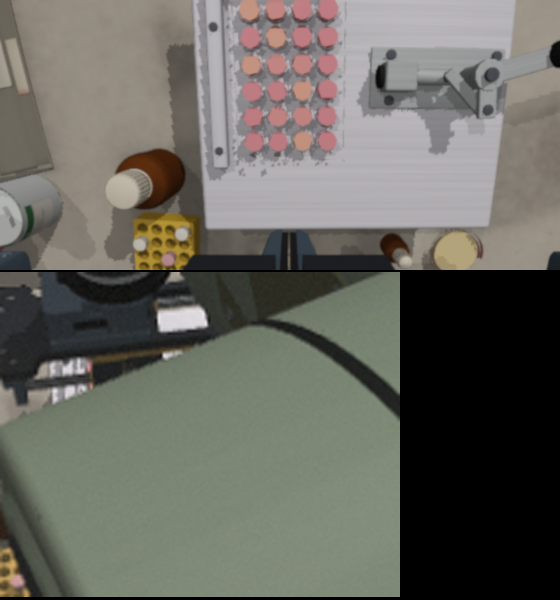

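The wrist view shows the plate moved along: corner wells at (254,142), (328,142), (250,10) and (328,10), near deck corners at (204,228) and (490,226), pivot at (490,74). The lever is still open.

```bash
python3 - <<'E'
from h import *
np.set_printoptions(precision=1,suppress=True)
print("deck",S(ray("wrist",[(204,228),(490,226)],70)))
W=S(ray("wrist",[(254,142),(328,142),(328,10),(250,10)],86));print("wells",W,W.mean(0))
G=S(ray("wrist",[(490,74),(554,56)],104));print("lever",G); d=G[1]-G[0];print(5.012-(np.arctan2(d[1],d[0])%6.2832))
E
```

```text
deck [[-109.3  110.1]
 [-107.5 -139.4]]
wells [[-34.7  63.7]
 [-34.7   7. ]
 [ 58.5   9.3]
 [ 58.4  64.7]] [11.9 36.2]
lever [[  15.1 -103.6]
 [  28.7 -149.2]]
0.009666627851827592
```

```bash
echo '26.5 35.4 0 0 0 0 | 26.5 35.4 0 0 0 0 | 26.5 35.4 0 0 0 0 | 26.5 35.4 0 0 0 0 | 26.5 35.4 0 0 0 0 | 26.5 35.4 0 0 0 0 | 0 0 0 0 0 -8 | 0 0 0 0 0 -8' | python3 drive.py|grep -E "pos|rot|force:"; echo '0 0 0 0 0 -8 | 0 0 0 0 0 -8 | 0 0 0 0 0 -8 | 0 0 0 0 0 -8 | 0 0 0 0 0 -8 | 0 0 0 0 0 -8 | 0 0 0 0 0 -8 | 0 0 0 0 0 -8' | python3 drive.py|grep -E "pos|rot|force:";echo '0 0 0 0 0 -8 | 0 0 0 0 0 -8 | 0 0 0 0 0 -8 | 0 0 0 0 0 -3 | 0 0 0 0 0 0 | 0 0 0 0 0 0' | python3 drive.py|grep -E "pos|rot|force:"; python3 - <<'E'
from h import *
st();cv2.imwrite("pics/w4.png",eyes.grab_frame("wrist"))
E
```

```text
ee_pos: [607.1, -193.3, 194.0]
ee_rot: [-179.9, 0.2, 2.7]
force: [0.5, 0.3, -0.7]
gripper_force: 0.0
ee_pos: [606.9, -191.6, 194.6]
ee_rot: [-179.8, 0.0, 66.8]
force: [-1.0, 0.0, 0.2]
gripper_force: 0.0
ee_pos: [607.2, -191.8, 195.5]
ee_rot: [-179.9, -0.0, 93.4]
force: [0.0, 0.5, -0.3]
gripper_force: 0.0
t 13.0 shaker xy [  73.7 -175.3] z 195.5 rot [-179.9   -0.    93.4] F [ 0.   0.5 -0.3] q [-19.  25.  83.  -0.  73. -22.] w 0.4
```

View pics/w4.png

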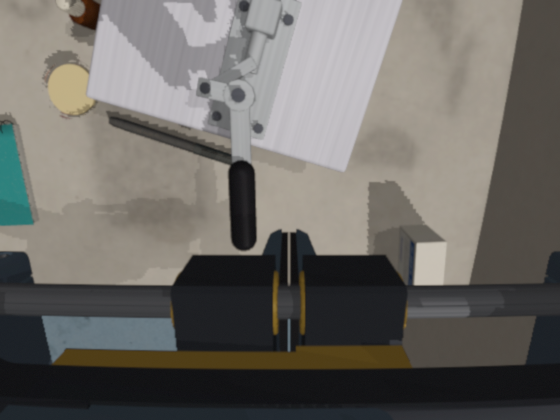

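The wrist view shows the lever pivot at (238,96) and the grip from (242,165) to (245,245). The shut fingers stand beside it on its +x side, with tips at about (289,235).

```bash
python3 - <<'E'
from h import *
from scipy.spatial.transform import Rotation as Ro
np.set_printoptions(precision=1,suppress=True)
s=env.state();R=Ro.from_euler('xyz',s["ee_rot"],degrees=True).as_matrix()
P=ray("wrist",[(238,96),(241,163),(244,248)],104)
print(S(P),(P-s["ee_pos"])@R)
E
```

```text
[[  15.7 -104.3]
 [  30.1 -149.1]
 [  49.5 -212.2]] [[ 84.8 -34.8  91.9]
 [ 37.8 -34.1  91.9]
 [-28.3 -33.9  91.9]]
```

```bash
echo '0 0 40 0 0 0 | 0 0 40 0 0 0 | 0 0 27 0 0 0 | 0 0 0 0 0 0 | 0 -5 0 0 0 0 | 0 -4 0 0 0 0 | 0 -2 0 0 0 0 | 0 0 0 0 0 0' | python3 drive.py|grep -E "pos|rot|force:"; echo '-1.43 -6 0 0 0 4 | -1.43 -6 0 0 0 4 | -1.43 -6 0 0 0 4 | -1.43 -6 0 0 0 4 | -1.43 -6 0 0 0 4 | -1.43 -6 0 0 0 4' | python3 drive.py|grep -E "pos|rot|force:"; python3 -c "from h import *;st()"
```

```text
ee_pos: [597.1, -192.9, 91.5]
ee_rot: [179.9, 0.1, 93.5]
force: [-0.1, 0.4, 0.4]
gripper_force: 0.0
ee_pos: [560.8, -197.4, 90.9]
ee_rot: [179.9, 0.0, 69.3]
force: [0.4, -1.6, 0.8]
gripper_force: 0.2
t 14.45 shaker xy [  29.9 -191.7] z 90.9 rot [179.9   0.   69.3] F [ 0.4 -1.6  0.8] q [-20.  26.  97.  -0.  57.   0.] w 0.3
```

```bash
echo '-1.43 -6 0 0 0 4 | -1.43 -6 0 0 0 4 | -1.43 -6 0 0 0 4 | -1.43 -6 0 0 0 4 | -1.43 -6 0 0 0 4 | -1.43 -6 0 0 0 4 | -1.43 -6 0 0 0 4 | -1.43 -6 0 0 0 4' | python3 drive.py|grep -E "pos|rot|force:"; echo '-0.7 -3 0 0 0 2 | -0.7 -3 0 0 0 2 | -0.7 -3 0 0 0 2 | -0.7 -3 0 0 0 2 | -0.7 -3 0 0 0 2 | -0.7 -3 0 0 0 2' | python3 drive.py|grep -E "pos|rot|force:"; python3 - <<'E'
from h import *
st();cv2.imwrite("pics/w5.png",eyes.grab_frame("wrist"))
E
```

```text
ee_pos: [515.3, -179.9, 90.9]
ee_rot: [179.9, -0.1, 37.3]
force: [0.7, -0.7, 0.1]
gripper_force: 0.3
ee_pos: [502.2, -167.2, 90.9]
ee_rot: [179.9, -0.1, 25.4]
force: [0.3, -3.7, 0.0]
gripper_force: 1.7
t 15.85 shaker xy [ -34.1 -175.8] z 90.9 rot [ 1.799e+02 -1.000e-01  2.540e+01] F [ 0.3 -3.7  0. ] q [-20.  21. 106.  -0.  53.  45.] w 0.8
```

View pics/w5.png

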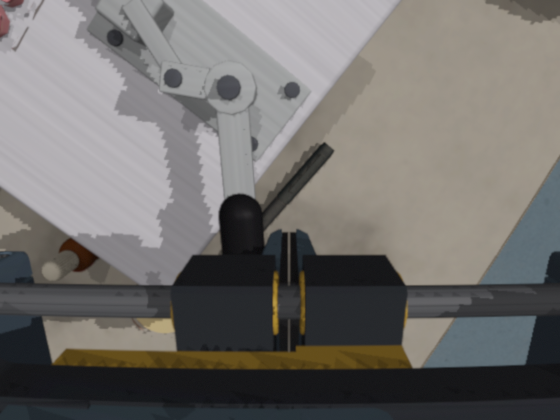

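The wrist view shows the grip at (242,230) touching the fingers' side, with the lever at about 1.2 rad; it is tracking well.

```bash
echo '-0.7 -3 0 0 0 2 | -0.7 -3 0 0 0 2 | -0.7 -3 0 0 0 2 | -0.7 -3 0 0 0 2 | -0.7 -3 0 0 0 2 | -0.7 -3 0 0 0 2' | python3 drive.py|grep -E "pos|rot|force:"; echo '-0.7 -3 0 0 0 2 | -0.7 -3 0 0 0 2 | -0.7 -3 0 0 0 2 | -0.7 -3 0 0 0 2 | -0.7 -3 0 0 0 2 | -0.7 -3 0 0 0 2' | python3 drive.py|grep -E "pos|rot|force:"; echo '-0.7 -3 0 0 0 2 | -0.7 -3 0 0 0 2 | -0.7 -3 0 0 0 2 | -0.7 -3 0 0 0 2 | 0 0 0 0 0 0 | 0 0 0 0 0 0' | python3 drive.py|grep -E "pos|rot|force:"; python3 - <<'E'
from h import *
st();cv2.imwrite("pics/w6.png",eyes.grab_frame("wrist"))
E
```

```text
ee_pos: [492.0, -153.4, 90.9]
ee_rot: [179.7, -0.0, 13.6]
force: [-0.3, -6.5, 1.1]
gripper_force: 3.0
ee_pos: [484.5, -134.8, 90.6]
ee_rot: [179.9, -0.0, 1.5]
force: [-0.9, -2.3, -0.1]
gripper_force: 1.0
ee_pos: [482.5, -122.1, 90.4]
ee_rot: [180.0, -0.1, -6.4]
force: [-0.2, -0.1, -0.4]
gripper_force: 0.0
t 17.7 shaker xy [ -63.8 -136.6] z 90.4 rot [ 1.8e+02 -1.0e-01 -6.4e+00] F [-0.2 -0.1 -0.4] q [-16.  18. 110.  -0.  52.  81.] w 0.3
```

View pics/w6.png

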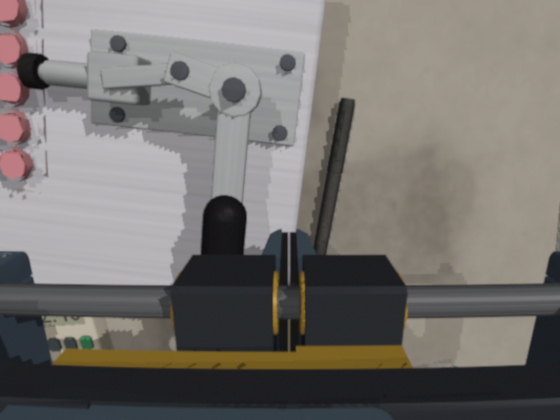

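The wrist view shows the lever snapped ahead of the fingers (grip at (223,225), gap to the fingers), and the force is gone. I'll back away, rise and look at the whole.

```bash
echo '0 10 0 0 0 0 | 0 15 0 0 0 0 | 0 0 -40 0 0 0 | 0 0 -40 0 0 0 | 0 0 -40 0 0 0 | 0 0 0 0 0 7 | -20 -40 0 0 0 0 | -20 -40 0 0 0 0' | python3 drive.py|grep -E "pos|rot|force:"; echo '0 -40 0 0 0 0 | 0 -40 0 0 0 0 | 0 0 0 0 0 0 | 0 0 0 0 0 0' | python3 drive.py|grep -E "pos|rot|force:"; python3 - <<'E'
from h import *
st();cv2.imwrite("pics/w7.png",eyes.grab_frame("wrist"))
E
```

```text
ee_pos: [459.2, -60.7, 210.2]
ee_rot: [180.0, -0.1, -13.7]
force: [-0.1, -0.0, 0.6]
gripper_force: 0.0
ee_pos: [477.9, 17.5, 209.8]
ee_rot: [179.9, 0.0, -13.4]
force: [0.9, -0.3, -0.1]
gripper_force: 0.0
t 18.95 shaker xy [-100.8   -1.9] z 209.8 rot [179.9   0.  -13.4] F [ 0.9 -0.3 -0.1] q [  1.  10. 102.  -0.  68. 104.] w 0.6
```

View pics/w7.png

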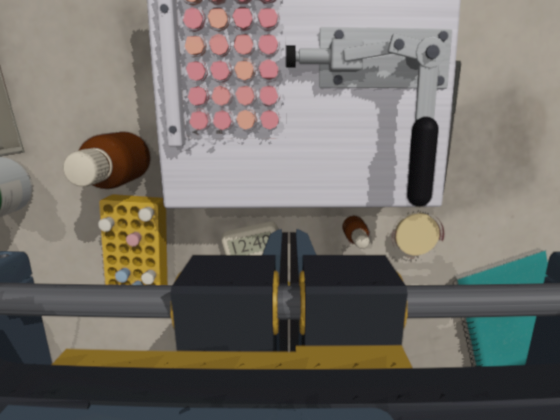

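The wrist view shows the lever pointing back (pivot (432,50), grip end (420,203)), the pad at (287,56) and the near wells at (198,119) and (269,119).

```bash
python3 - <<'E'
from h import *
np.set_printoptions(precision=1,suppress=True)
print("deck",S(ray("wrist",[(164,207),(441,206)],70)))
W=S(ray("wrist",[(198,119),(269,119),(269,18),(193,18)],86));print("wells",W,W[:2].mean(0))
G=S(ray("wrist",[(432,50),(420,203)],104));print("lever",G); d=G[1]-G[0];print(5.012-(np.arctan2(d[1],d[0])%6.2832))
print("fence",S(ray("wrist",[(183,144)],84)),"pad",S(ray("wrist",[(286,56)],81)))
i=cv2.imread("pics/w7.png")[0:170,140:310];cv2.imwrite("pics/c7.png",cv2.resize(i,None,fx=3.5,fy=3.5,interpolation=cv2.INTER_CUBIC))
E
```

```text
deck [[-109.1  109.2]
 [-108.  -138.8]]
wells [[-32.5  70. ]
 [-32.7  13.5]
 [ 41.6  12.7]
 [ 42.1  69.8]] [-32.6  41.7]
lever [[  17.2 -105.4]
 [ -96.7 -106.5]]
1.8608816483337587
fence [[-52.3  83.9]] pad [[15.2 -0. ]]
```

View pics/c7.png

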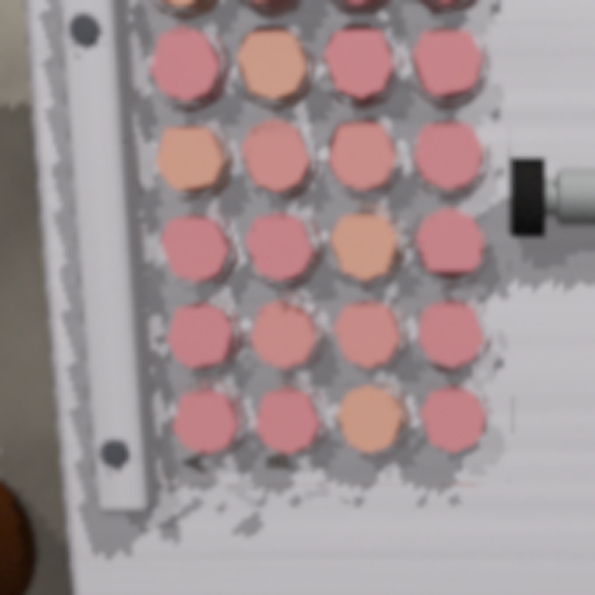

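The lever reads 1.86 rad (locked), the pad is at y≈0, the plate is at y≈42 against the fence, and its near well row is at the expected x≈-33. The arm is clear.

```bash
python3 -c "
from workcell import env, eyes, job
print(job.job_done())"
```

```text
the job is handed in; nothing more can be done
None
```

I pushed the plate flush against the end stop, then pushed the clamp lever round until it snapped into lock (about 1.86 rad) with the pad pressing the plate to the fence. I handed the job in at about 19 s; the result of the judging was not shown to me.

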